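# Reset the tripped breakers of the bench power box and switch off the dead outlet

### The arm

A 7-joint arm with a two-finger parallel gripper is mounted at the origin on a cart in front of the work surface, level with it; the furniture and walls round the work are solid. World frame = base frame: x ahead of the robot, y to its left, z up, the work surface at z = 0. Lengths are in mm, angles in rad, forces in N, time in s.
With the tool pointing down it reaches from about 425 to 875 mm from the base axis. Payload 8.4 kg.
Tool frame: the origin (TCP) lies on the centre line of the jaws, within the pads' length; the fingertips stand 8 mm ahead of it and the grasp point (between the pads) lies 11 mm behind it; z points along the fingers, y is the line along which they close (so a half turn about z gives the same grasp; the last joint's range is limited). The gripper opens to 85 mm and grips with 20 to 120 N. Pads are 22 mm wide; open, the fingers measure 114 mm over their backs; the gripper's body (76 mm by 85 mm) begins 54 mm behind the grasp point. The pads swing forward as they close: fully open they stand 13 mm farther back than shut.
Start: joints at [1.059, 0.333, 0.04, 1.465, -0.013, 1.343, -0.059], TCP at [260.74, -595.382, 239.308] pointing down, gripper open.
Joint ranges: [-2.58, 2.58], [-0.38, 2.09], [-1.3, 1.39], [0.25, 2.4], [-1.5, 4.64], [0.08, 2.09], [-2.65, 2.65]. Speed limits (rad/s): [2.22, 2.22, 2.79, 2.79, 3.14, 3.14, 3.14].

### API

Orientations are given as a rotation vector (axis times angle).
In Python, from bench import monitor, capture, calibration, ticket, look_for, mark_of gives the robot as it stands. The module is installed in compiled form; this text tells all that it offers.
- The arm moves only by the tool step_arm, never from a script. Its argument "increments" is a list that holds one entry, the list of rows, each a list of 7 numbers: the shift along the world's x, y, z in mm, then the turn, a rotation vector about the world's x, y, z in rad, then the closure, from -1 (fully open) to 1 (shut). In form: [[[dx, dy, dz, wx, wy, wz, jaw], ...]]. A call has 1 to 12 rows; each row is the pose to reach, as a shift and turn from the pose commanded when the call began; what a row does not reach only later rows make up. A row lasts 1/10 s, in which the tool goes at most 50 mm and 8.59 degrees, less where a joint would pass 70% of its speed; a pose out of reach is approached as far as the arm can. A call with a gripper value outside its range is refused whole. The fingers move at their own pace and stop on an object; the grip force is fixed at half the most. Time passes only in rows, so rows that repeat a pose let the fingers close. It gives the time, the measured TCP pose, the force, the opening and the grip force at its end, in the units of the state.
- monitor.get_obs(): the state, without advancing time (a new reading comes with each control period).
- capture(name): name is "scene" or "top" or "wrist"; returns the picture (400x640x3 uint8, red, green, blue); there is no depth.
- calibration(name): a dict with "camera_matrix" (3x3 intrinsics, pixels), "position" and "rotation" of the camera in the world. Camera axes: x right, y down, z forward; pixel columns grow to the right and rows downward; lengths in mm; the calibration is good to about 2 mm. A picture is of the moment at which its call begins: read the wrist's pose just before it. calibration takes no time and is no camera call; for the wrist camera it gives the pose at the moment of the call.
- ticket.close_job(): hands the job in; it is judged then, once.
Trained networks look in the newest picture that a camera, given by its name, has taken for a name from the list of things; names that differ only in an ending like _2 or _b are one class to them, and where a whole thing is asked for, a point or a joint stands for the part that bears it (a point fixed in the world has none). Each returns a list of dicts, best first, with "confidence" (0 to 1); they miss things now and then, are a little off and sometimes report something else, mostly with a low value. They report only what shows in the picture. A call takes as long as a camera call.
- look_for(camera, query): "bbox" ([centre column, centre row, width, height] in pixels, round what is visible of it).
- mark_of(camera, query): "centre" ([column, row] in pixels: a listed point, or the origin of a listed thing).
The state is a dict: "clock": time; "q": joint angles; "qvel": joint speeds; "effort": joint torques, N m; "ee_pos": TCP position; "eef_rot": TCP orientation; "wrist_force": force on the tool from outside, world axes, zero at the start; "wrist_torque": the same for the moment, N m; "grip_width": finger opening in mm; "grasp_force": force on a finger pad.
Only numpy, scipy, OpenCV 4.12 (cv2) and the standard library are available. Lean on these libraries where they do the work, as an engineer would, in place of code of your own. Each camera call takes 0.05 s, during which the arm holds its last target. There are 200 camera calls.

### The job

All three breakers of the bench power box have tripped and their round reset buttons have popped out. Reset the two sound ones: press the button slowly until you feel it snap over and stay in, never pushing a button harder than 18 N (about twice what the snap takes). One breaker is dead: its button stays soft right down to its stop and comes back out, so do not force it; switch that outlet off at its rocker, leave the other two outlets on, and do not disturb the tools lying by.

Things in the scene. Friction and masses are not known exactly. Their poses are not given: they have to be found in the camera images.
- reset_1 (a joint): travel of the left-hand reset button, m: 0 = as far out as it goes, grows as it is pressed in. Tripped, it rests between 0 and 0.0015. Sound breaker: resistance climbs to a peak of 6 to 10 N, then falls to nothing as it snaps over, and the button stays in by itself. Dead breaker: only springs, below 4 N up to its hard stop, no drop, and comes out again when let go. Which of the three is dead changes
- reset_1_top (a point): centre of the top face of the left-hand reset button, a black round button 21 mm across that stands about 17 mm proud of the box's lid when tripped; moves with it; pressed straight down
- rocker_1 (a joint): angle of the left-hand rocker switch, rad: 0 = on (rear half down), 0.42 = off (front half, towards the robot, down). It is an over-centre switch and snaps from one end to the other past 0.21; 5 to 9 N at the marked point turns it
- rocker_1_off (a point): point on top of the front half of the left-hand rocker, 12.5 mm in front of its pivot (-x of the box); press here straight down, about 4 mm, to switch that outlet off. The rocker is a black see-saw 34 mm front to back and 21 mm wide, slightly dished, 14 mm proud of the lid at this point while on
- reset_2 (a joint): travel of the middle reset button, m: 0 = as far out as it goes, grows as it is pressed in. Tripped, it rests between 0 and 0.0015. From rest to the breakover it travels 3 to 8 mm, to the hard stop 3 to 11 mm (a sound one has 1.5 mm or more left after the breakover); this differs between breakers, changes places and cannot be seen. Force as told for the left-hand one
- reset_2_top (a point): centre of the top face of the middle reset button, a black round button 21 mm across that stands about 17 mm proud of the box's lid when tripped; moves with it; pressed straight down
- rocker_2 (a joint): angle of the middle rocker switch, rad: 0 = on (rear half down), 0.42 = off (front half, towards the robot, down). It is an over-centre switch and snaps from one end to the other past 0.21; 5 to 9 N at the marked point turns it
- rocker_2_off (a point): point on top of the front half of the middle rocker, 12.5 mm in front of its pivot (-x of the box); press here straight down, about 4 mm, to switch that outlet off. The rocker is a black see-saw 34 mm front to back and 21 mm wide, slightly dished, 14 mm proud of the lid at this point while on
- reset_3 (a joint): travel of the right-hand reset button, m: 0 = as far out as it goes, grows as it is pressed in. Tripped, it rests between 0 and 0.0015. Force and travel as told for the left-hand and middle ones
- reset_3_top (a point): centre of the top face of the right-hand reset button, a black round button 21 mm across that stands about 17 mm proud of the box's lid when tripped; moves with it; pressed straight down
- rocker_3 (a joint): angle of the right-hand rocker switch, rad: 0 = on (rear half down), 0.42 = off (front half, towards the robot, down). It is an over-centre switch and snaps from one end to the other past 0.21; 5 to 9 N at the marked point turns it
- rocker_3_off (a point): point on top of the front half of the right-hand rocker, 12.5 mm in front of its pivot (-x of the box); press here straight down, about 4 mm, to switch that outlet off. The rocker is a black see-saw 34 mm front to back and 21 mm wide, slightly dished, 14 mm proud of the lid at this point while on
- power_box: the bench power box, fixed on the worktop: grey case 150 mm front to back (its x), 236 mm wide (its y), flat aluminium lid 56 mm above the worktop; origin on the worktop under its middle, -x faces the robot. Three outlets side by side at y = +72 (left), 0, -72 mm (right); for each, front to back: the rocker (pivot x = -48 mm), the reset button (x = 0), the socket (x = +45 mm)
- screwdriver: small screwdriver, 121 mm, lying beside the box; leave it alone
- nippers: small nippers, 82 mm, lying beside the box; leave them alone
- loupe: folding loupe, 66 mm, lying beside the box; leave it alone

How it is judged:
By the outcome, as a careful person would: the job done as asked, in the order asked, and still so for the second after the job is handed in, with the robot touching nothing.
It also fails if it takes over 64 s, if anything falls off the work surface, if the arm or the gripper's body presses on something with over 40 N, if the wrist force passes 120 N, or if a joint passes its speed limit or range.

## Working session

There is one attempt and no reset: what is moved stays moved. The work goes in short steps, Python scripts to look and compute and a tool call to move; the robot and the scene stay as the last step left them, time stands still between calls to the robot, and variables do not carry over. Pictures are saved under pics/ and viewed, at most 10 in all, crops included, and the job is handed in when it is done.

Besides the shell and the picture viewer there is one more tool, called as a command line: name --argument value ..., lists and objects as JSON in quotes. step_arm: Moves the arm, as the interface text tells. Its arguments: {"type":"object","properties":{"increments":{"type":"array"}},"required":["increments"]}

```bash
mkdir -p pics; cat > h.py <<'E'
import numpy as np,cv2
from bench import monitor,capture,calibration,ticket,look_for,mark_of
def ray(cam,px,z,c=None):
    c=c or calibration(cam);K=np.array(c["camera_matrix"]);R=np.array(c["rotation"]);p=np.array(c["position"])
    d=R@np.linalg.solve(K,[px[0],px[1],1]);return p+d*(z-p[2])/d[2]
def save(cam,n):
    im=capture(cam);cv2.imwrite(f"pics/{n}.png",im[:,:,::-1]);return im
E
python3 - <<'E'
from h import *
o=monitor.get_obs();print(o["clock"],o["ee_pos"],o["eef_rot"],o["wrist_force"],o["grip_width"])
for cam in("top","scene"):
    save(cam,cam+"0");c=calibration(cam);print(cam,c["position"],np.round(c["rotation"],2).tolist())
    for q,z in(("reset_1_top",73),("rocker_1_off",70),("power_box",0)):
        for d in mark_of(cam,q):print(q,round(d["confidence"],2),np.round(d["centre"]),ray(cam,d["centre"],z).round(1))
im=np.vstack([cv2.imread("pics/top0.png"),cv2.imread("pics/scene0.png")]);cv2.imwrite("pics/both0.png",cv2.resize(im,(480,600),interpolation=cv2.INTER_AREA))
E
```

```text
0.0 [ 260.56504636 -594.97006077  238.38189432] [-3.07331350e+00 -6.43442149e-01  6.67783089e-04] [-0.47877279 -0.19571463 -0.01471128] 85.60841961713544
top [ 386.91388617   81.2173852  1134.31417938] [-2.12, 2.15, -0.16]Traceback (most recent call last):
  File "<stdin>", line 6, in <module>
  File "h.py", line 5, in ray
    d=R@np.linalg.solve(K,[px[0],px[1],1]);return p+d*(z-p[2])/d[2]
                                                               ~^^^
IndexError: invalid index to scalar variable.
```

View pics/top0.png

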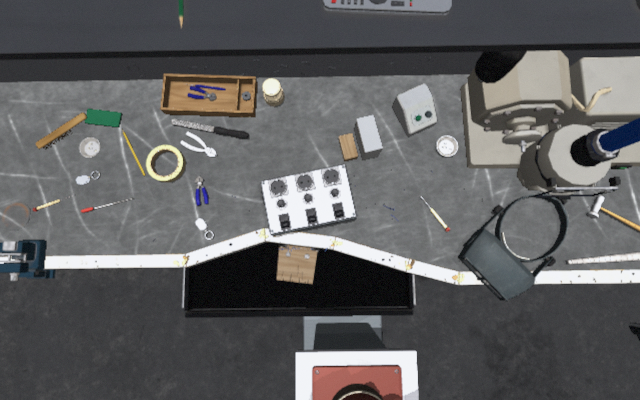

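The top view shows the box at about pixel (308,198), slightly rotated, with its rockers towards the robot. The calibration gives rotation as a rotation vector.

```bash
sed -i 's/R=np.array(c\["rotation"\])/R=cv2.Rodrigues(np.array(c["rotation"],float))[0]/' h.py
python3 - <<'E'
from h import *
for cam in("top","scene"):
    save(cam,cam+"1")
    for q,z in(("reset_1_top",73),("rocker_1_off",70),("power_box",0)):
        for d in mark_of(cam,q):print(cam,q,round(d["confidence"],2),np.round(d["centre"]),ray(cam,d["centre"],z).round(1))
E
```

```text
top reset_1_top 0.5 [279. 202.] [540.4 195.7  73. ]
top rocker_1_off 0.58 [284. 227.] [475.  183.2  70. ]
top power_box 0.9 [309. 205.] [539.7 119.2   0. ]
scene reset_1_top 0.62 [301. 217.] [534.4 194.5  73. ]
scene rocker_1_off 0.43 [323. 221.] [480.9 175.4  70. ]
scene power_box 0.96 [312. 232.] [543.6 125.    0. ]
scene power_box 0.61 [320. 196.] [ 654.6 -111.9    0. ]
scene power_box 0.58 [374. 198.] [ 492.4 -191.2    0. ]
```

View pics/scene1.png

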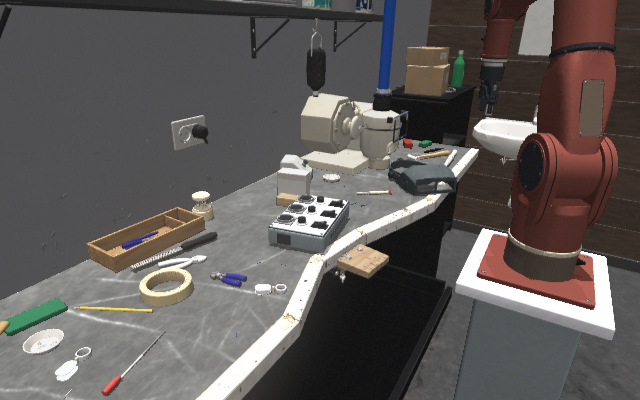

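The scene view shows the box at about (310,220). There is only low clutter around it, and its near side faces the robot. I'm moving above it, closing the jaws on the way.

step_arm --increments '[[[17,38,10,0,0,-0.02,1],[34,76,20,0,0,-0.04,1],[51,114,30,0,0,-0.06,1],[68,152,40,0,0,-0.08,1],[85,190,50,0,0,-0.1,1],[102,228,60,0,0,-0.12,1],[119,266,60,0,0,-0.14,1],[136,304,60,0,0,-0.16,1],[153,342,60,0,0,-0.18,1],[170,380,60,0,0,-0.2,1],[187,418,60,0,0,-0.22,1],[200,450,60,0,0,-0.22,1]]]'

```text
clock: 1.75
ee_pos: [461.5, -143.0, 299.7]
eef_rot: [3.127, 0.303, 0.001]
wrist_force: [1.4, -1.5, -0.0]
grip_width: 0.1
grasp_force: 0.0
```

step_arm --increments '[[[8,38,-5,0,0,0,1],[16,76,-10,0,0,0,1],[24,114,-20,0,0,0,1],[32,152,-30,0,0,0,1],[40,190,-40,0,0,0,1],[44,228,-50,0,0,0,1],[44,255,-60,0,0,0,1],[44,255,-60,0,0,0,1],[44,255,-60,0,0,0,1],[44,255,-60,0,0,0,1]]]'

```text
clock: 2.75
ee_pos: [505.0, 108.5, 239.6]
eef_rot: [3.127, 0.3, 0.001]
wrist_force: [0.6, 0.6, 0.2]
grip_width: -0.1
grasp_force: 0.0
```

```bash
python3 - <<'E'
from h import *
o=monitor.get_obs();print(o["clock"],o["ee_pos"],o["eef_rot"],o["wrist_force"],o["grip_width"],o["q"])
save("wrist","w0");print(calibration("wrist"))
for q,z in(("reset_1_top",73),("rocker_1_off",70),("power_box",0)):
        for d in mark_of("wrist",q):print(q,round(d["confidence"],2),np.round(d["centre"]),ray("wrist",d["centre"],z).round(1))
E
```

```text
2.75 [505.01776985 108.47465412 239.58239291] [3.12677331e+00 3.00044524e-01 5.60255666e-04] [0.62477334 0.58645987 0.2366098 ] -0.13810181058248336 [ 0.28275107  0.10418675 -0.61592566  1.75894688  0.06297986  1.29777635
 -1.72706377]
{'camera_matrix': array([[316.31649357,   0.        , 318.37232717],
       [  0.        , 316.31649357, 201.02545119],
       [  0.        ,   0.        ,   1.        ]]), 'position': array([572.68076395, 120.62211401, 375.32867985]), 'rotation': array([ 2.25075532, -1.85797218, -0.25481188])}
reset_1_top 0.81 [240. 133.] [540.  189.2  73. ]
reset_1_top 0.32 [580. 217.] [ 522.9 -158.5   73. ]
rocker_1_off 0.56 [246. 196.] [479.4 175.9  70. ]
power_box 0.7 [312. 132.] [550.1 123.2   0. ]
```

View pics/w0.png

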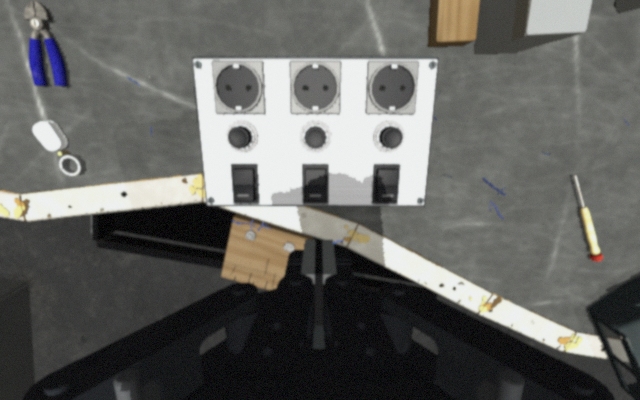

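The wrist picture shows the lid square to the tool. The button tops are at about (239,137), (315,137) and (391,137), and the rockers at about (245,183), (315,183) and (386,183). The lid's corner screws are at (198,65), (432,65), (426,201) and (211,201).

```bash
python3 - <<'E'
from h import *
C=[ray("wrist",p,56)[:2] for p in((194,58),(437,58),(431,206),(205,206))]
print(np.round(C,1).tolist(),[np.linalg.norm(C[i]-C[i-1]).round(1) for i in range(4)],np.mean(C,0))
B=[ray("wrist",p,73)[:2] for p in((239,134.5),(315,134.5),(390,135))];print(np.round(B,1).tolist())
d=B[0]-B[2];print(np.linalg.norm(d),np.arctan2(-d[0],d[1]))
for q in("reset_1_top","reset_2_top","reset_3_top"):
  for x in look_for("wrist",q):print(q,x["confidence"],np.round(x["bbox"],1))
im=cv2.imread("pics/w0.png")[50:215,185:445];cv2.imwrite("pics/w0c.png",cv2.resize(im,(780,495),interpolation=cv2.INTER_CUBIC))
E
```

```text
[[598.2, 243.4], [641.2, 21.5], [501.7, -13.9], [456.5, 219.7]] [np.float64(143.6), np.float64(226.0), np.float64(143.9), np.float64(238.0)] [549.39468641 117.66153621]
[[538.7, 189.8], [552.2, 119.9], [565.1, 50.8]]
141.54893879045295 0.18777329261642756
reset_1_top 0.57 [240.9 137.9  24.2  28.7]
reset_2_top 0.87 [313.5 137.5  20.3  24.8]
reset_3_top 0.67 [389.8 135.8  27.4  20.8]
reset_3_top 0.42 [241.1 135.3  27.4  27.7]
```

View pics/w0c.png

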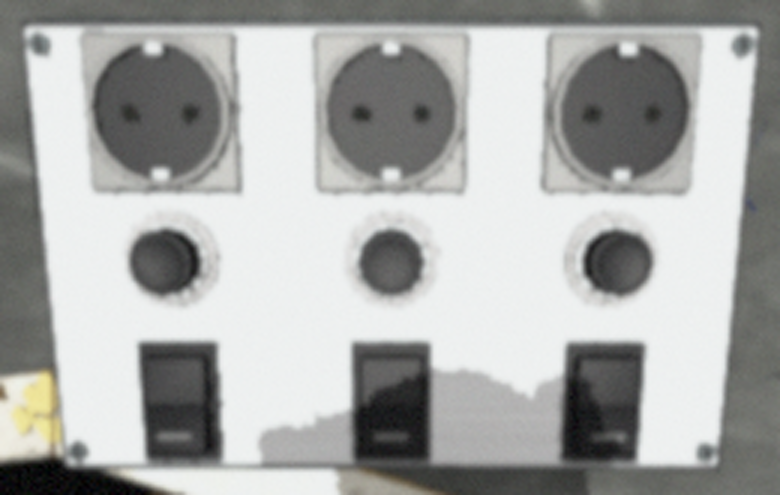

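step_arm --increments '[[[20,4,-30,0,0,0,1],[35,8,-65,0,0,0,1],[45,10,-100,0,0,0,1],[45,10,-130,0,0,0,1],[45,10,-144,0,0,0,1],[45,10,-146,0,0,0,1],[45,10,-148,0,0,0,1],[45,10,-150,0,0,0,1],[45,10,-150,0,0,0,1],[45,10,-150,0,0,0,1]]]'

```text
clock: 4.1
ee_pos: [550.2, 119.7, 90.2]
eef_rot: [3.127, 0.302, 0.002]
wrist_force: [0.1, 0.2, -0.1]
grip_width: -0.2
grasp_force: 0.0
```

```bash
python3 - <<'E'
from h import *
o=monitor.get_obs();print(o["clock"],o["ee_pos"],o["wrist_force"])
for i in range(3):
  im=capture("wrist");o=monitor.get_obs();print(o["ee_pos"],o["wrist_force"])
cv2.imwrite("pics/w1.png",im[:,:,::-1])
E
```

```text
4.1 [550.21759256 119.66104086  90.22603379] [ 0.1058468   0.17495281 -0.12722032]
[550.14032924 119.64758995  90.07994141] [-1.05834021  1.36324025 -0.06547503]
[550.04382894 119.6378631   89.9071743 ] [-0.10625619 -0.40637147  0.27429991]
[549.94004672 119.62657098  89.75030581] [-0.25906168  0.7392057   0.63445585]
```

View pics/w1.png

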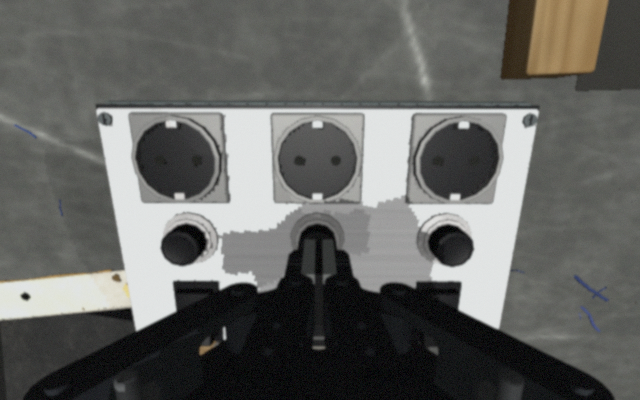

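The fingertips at about (318,240) stand over the middle button, and the side button tops are at (183,243) and (452,245). I'll check the offset numerically while starting to press.

```bash
python3 - <<'E'
from h import *
o=monitor.get_obs();a=ray("wrist",(183,243),73);b=ray("wrist",(452,245),73);print(o["ee_pos"],a,b,(a+b)/2,np.linalg.norm(a-b))
c=calibration("wrist");R=cv2.Rodrigues(c["rotation"])[0]
v=R.T@(np.array(o["ee_pos"])-[0,0,8]-c["position"]);u=c["camera_matrix"]@v;print("tip px",u/u[2])
E
```

```text
[549.94004672 119.62657098  89.75030581] [539.7955017  188.38166707  73.        ] [565.44404812  50.75201007  73.        ] [552.61977491 119.56683857  73.        ] 139.9991800739355
tip px [316.507197   255.96971633   1.        ]
```

step_arm --increments '[[[0,0,-2,0,0,0,1],[0,0,-4,0,0,0,1],[0,0,-6,0,0,0,1],[0,0,-6,0,0,0,1],[0,0,-6,0,0,0,1]]]'

```text
clock: 4.75
ee_pos: [549.7, 119.6, 83.2]
eef_rot: [-3.127, -0.302, 0.0]
wrist_force: [1.1, 0.1, 0.5]
grip_width: -0.1
grasp_force: 0.0
```

step_arm --increments '[[[0,0,-1,0,0,0,1],[0,0,-2,0,0,0,1],[0,0,-2,0,0,0,1]]]'

```text
clock: 5.05
ee_pos: [549.7, 119.6, 81.2]
eef_rot: [3.127, 0.302, -0.0]
wrist_force: [-0.6, -0.2, -0.4]
grip_width: -0.1
grasp_force: 0.0
```

step_arm --increments '[[[0,0,-0.5,0,0,0,1],[0,0,-1,0,0,0,1],[0,0,-1,0,0,0,1]]]'

```text
clock: 5.35
ee_pos: [549.8, 119.6, 80.4]
eef_rot: [-3.127, -0.302, -0.0]
wrist_force: [0.1, -0.4, 0.7]
grip_width: 0.3
grasp_force: 0.5
```

step_arm --increments '[[[0,0,-0.5,0,0,0,1],[0,0,-1,0,0,0,1],[0,0,-1,0,0,0,1]]]'

```text
clock: 5.65
ee_pos: [549.8, 119.6, 79.3]
eef_rot: [-3.127, -0.302, -0.0]
wrist_force: [-1.0, -0.1, 1.8]
grip_width: 0.0
grasp_force: 0.9
```

step_arm --increments '[[[0,0,-0.5,0,0,0,1],[0,0,-1,0,0,0,1],[0,0,-1,0,0,0,1]]]'

```text
clock: 5.95
ee_pos: [549.8, 119.6, 78.3]
eef_rot: [-3.127, -0.302, -0.0]
wrist_force: [-0.6, 0.4, 2.3]
grip_width: 0.1
grasp_force: 1.3
```

step_arm --increments '[[[0,0,-0.5,0,0,0,1],[0,0,-0.5,0,0,0,1]]]'

```text
clock: 6.15
ee_pos: [549.8, 119.6, 77.8]
eef_rot: [-3.127, -0.302, -0.0]
wrist_force: [0.8, 0.3, 2.9]
grip_width: -0.1
grasp_force: 1.5
```

step_arm --increments '[[[0,0,-0.5,0,0,0,1],[0,0,-0.5,0,0,0,1]]]'

```text
clock: 6.35
ee_pos: [549.8, 119.6, 77.3]
eef_rot: [-3.127, -0.302, -0.0]
wrist_force: [-1.0, -0.2, 3.0]
grip_width: 0.2
grasp_force: 1.7
```

step_arm --increments '[[[0,0,-0.5,0,0,0,1],[0,0,-0.5,0,0,0,1]]]'

```text
clock: 6.55
ee_pos: [549.8, 119.7, 77.0]
eef_rot: [3.127, 0.302, 0.0]
wrist_force: [-1.2, -0.0, 5.7]
grip_width: -0.4
grasp_force: 2.9
```

step_arm --increments '[[[0,0,-0.3,0,0,0,1],[0,0,-0.3,0,0,0,1]]]'

```text
clock: 6.75
ee_pos: [549.8, 119.6, 76.9]
eef_rot: [3.127, 0.302, 0.0]
wrist_force: [-1.8, -0.7, 7.8]
grip_width: -0.1
grasp_force: 3.7
```

The force climbed steeply at a fixed height, which suggests the middle button is on a hard stop. I'll check by testing the others, starting with the left one.

step_arm --increments '[[[0,0,3,0,0,0,1],[0,0,12,0,0,0,1],[0,0,23,0,0,0,1],[-6,32,23,0,0,0,1],[-13,71,23,0,0,0,1],[-13,71,23,0,0,0,1],[-13,71,15,0,0,0,1],[-13,71,8,0,0,0,1],[-13,71,7,0,0,0,1],[-13,71,6,0,0,0,1],[-13,71,6,0,0,0,1]]]'

```text
clock: 7.85
ee_pos: [536.9, 190.0, 82.4]
eef_rot: [3.127, 0.301, -0.0]
wrist_force: [0.7, -0.3, -0.2]
grip_width: -0.0
grasp_force: 0.0
```

step_arm --increments '[[[0,0,-1,0,0,0,1],[0,0,-2,0,0,0,1],[0,0,-2,0,0,0,1]]]'

```text
clock: 8.15
ee_pos: [536.9, 190.6, 80.6]
eef_rot: [-3.127, -0.302, -0.0]
wrist_force: [0.2, -0.2, 1.1]
grip_width: -0.3
grasp_force: 0.2
```

step_arm --increments '[[[0,0,-0.5,0,0,0,1],[0,0,-1,0,0,0,1],[0,0,-1,0,0,0,1]]]'

```text
clock: 8.45
ee_pos: [536.8, 190.6, 79.5]
eef_rot: [3.127, 0.302, 0.0]
wrist_force: [0.6, 0.3, 1.0]
grip_width: 0.1
grasp_force: 0.4
```

step_arm --increments '[[[0,0,-0.5,0,0,0,1],[0,0,-1,0,0,0,1],[0,0,-1,0,0,0,1]]]'

```text
clock: 8.75
ee_pos: [536.8, 190.6, 78.5]
eef_rot: [-3.127, -0.302, -0.0]
wrist_force: [1.2, -0.1, 1.6]
grip_width: -0.0
grasp_force: 0.5
```

step_arm --increments '[[[0,0,-0.5,0,0,0,1],[0,0,-0.5,0,0,0,1]]]'

```text
clock: 8.95
ee_pos: [536.8, 190.6, 78.0]
eef_rot: [-3.127, -0.302, -0.0]
wrist_force: [0.8, -0.9, 1.6]
grip_width: 0.2
grasp_force: 0.5
```

step_arm --increments '[[[0,0,-0.5,0,0,0,1],[0,0,-0.5,0,0,0,1]]]'

```text
clock: 9.15
ee_pos: [536.8, 190.6, 77.6]
eef_rot: [-3.127, -0.302, -0.0]
wrist_force: [1.2, -0.5, 2.7]
grip_width: 0.0
grasp_force: 1.0
```

step_arm --increments '[[[0,0,-0.4,0,0,0,1],[0,0,-0.4,0,0,0,1]]]'

```text
clock: 9.35
ee_pos: [536.8, 190.7, 77.2]
eef_rot: [-3.127, -0.302, -0.0]
wrist_force: [-0.3, -0.7, 3.0]
grip_width: 0.0
grasp_force: 1.6
```

step_arm --increments '[[[0,0,-0.4,0,0,0,1],[0,0,-0.4,0,0,0,1]]]'

```text
clock: 9.55
ee_pos: [536.8, 190.7, 76.9]
eef_rot: [-3.127, -0.302, -0.0]
wrist_force: [0.4, -1.5, 4.7]
grip_width: 0.2
grasp_force: 2.4
```

step_arm --increments '[[[0,0,-0.3,0,0,0,1],[0,0,-0.3,0,0,0,1]]]'

```text
clock: 9.75
ee_pos: [536.8, 190.6, 76.6]
eef_rot: [3.127, 0.302, 0.0]
wrist_force: [-0.6, -1.5, 4.5]
grip_width: -0.0
grasp_force: 2.8
```

step_arm --increments '[[[0,0,-0.4,0,0,0,1],[0,0,-0.4,0,0,0,1]]]'

```text
clock: 9.95
ee_pos: [536.8, 190.6, 76.3]
eef_rot: [3.127, 0.302, 0.0]
wrist_force: [-1.4, -1.1, 7.5]
grip_width: 0.2
grasp_force: 3.4
```

step_arm --increments '[[[0,0,-0.3,0,0,0,1],[0,0,-0.3,0,0,0,1]]]'

```text
clock: 10.15
ee_pos: [536.9, 190.6, 76.1]
eef_rot: [3.127, 0.302, 0.0]
wrist_force: [-1.7, -0.9, 7.1]
grip_width: 0.0
grasp_force: 3.8
```

step_arm --increments '[[[0,0,-0.3,0,0,0,1],[0,0,-0.3,0,0,0,1]]]'

```text
clock: 10.35
ee_pos: [536.8, 190.7, 75.8]
eef_rot: [3.127, 0.302, 0.0]
wrist_force: [-2.1, -2.6, 8.3]
grip_width: 0.1
grasp_force: 4.0
```

step_arm --increments '[[[0,0,-0.3,0,0,0,1],[0,0,-0.3,0,0,0,1]]]'

```text
clock: 10.55
ee_pos: [536.8, 190.6, 75.6]
eef_rot: [3.127, 0.302, 0.0]
wrist_force: [-1.5, -1.8, 7.6]
grip_width: -0.1
grasp_force: 4.0
```

step_arm --increments '[[[0,0,-0.3,0,0,0,1],[0,0,-0.3,0,0,0,1]]]'

```text
clock: 10.75
ee_pos: [536.8, 190.6, 75.3]
eef_rot: [3.127, 0.302, 0.0]
wrist_force: [-2.0, -2.8, 8.4]
grip_width: 0.0
grasp_force: 4.4
```

step_arm --increments '[[[0,0,-0.3,0,0,0,1],[0,0,-0.3,0,0,0,1]]]'

```text
clock: 10.95
ee_pos: [536.9, 190.7, 75.0]
eef_rot: [3.127, 0.302, 0.001]
wrist_force: [-3.0, -2.4, 9.0]
grip_width: 0.1
grasp_force: 4.5
```

step_arm --increments '[[[0,0,-0.3,0,0,0,1],[0,0,-0.3,0,0,0,1]]]'

```text
clock: 11.15
ee_pos: [536.8, 190.7, 74.7]
eef_rot: [3.127, 0.302, 0.001]
wrist_force: [-1.8, -1.3, 9.1]
grip_width: 0.1
grasp_force: 4.4
```

step_arm --increments '[[[0,0,-0.3,0,0,0,1],[0,0,-0.3,0,0,0,1]]]'

```text
clock: 11.35
ee_pos: [536.8, 190.6, 74.3]
eef_rot: [3.127, 0.302, 0.0]
wrist_force: [-2.1, -1.5, 8.6]
grip_width: 0.1
grasp_force: 4.1
```

step_arm --increments '[[[0,0,-0.4,0,0,0,1],[0,0,-0.4,0,0,0,1]]]'

```text
clock: 11.55
ee_pos: [536.8, 190.6, 73.8]
eef_rot: [3.127, 0.302, 0.0]
wrist_force: [0.2, -1.2, 5.2]
grip_width: 0.2
grasp_force: 3.2
```

step_arm --increments '[[[0,0,-0.4,0,0,0,1],[0,0,-0.4,0,0,0,1]]]'

```text
clock: 11.75
ee_pos: [536.8, 190.6, 73.3]
eef_rot: [3.127, 0.302, 0.0]
wrist_force: [-0.6, -2.0, 5.1]
grip_width: 0.0
grasp_force: 2.5
```

Falling now; I'll follow it down until the force vanishes.

step_arm --increments '[[[0,0,-0.4,0,0,0,1],[0,0,-0.4,0,0,0,1]]]'

```text
clock: 11.95
ee_pos: [536.8, 190.6, 72.7]
eef_rot: [-3.127, -0.302, -0.0]
wrist_force: [0.4, -0.2, 2.4]
grip_width: -0.1
grasp_force: 1.3
```

step_arm --increments '[[[0,0,-0.4,0,0,0,1],[0,0,-0.4,0,0,0,1]]]'

```text
clock: 12.15
ee_pos: [536.5, 190.7, 72.0]
eef_rot: [-3.127, -0.302, 0.001]
wrist_force: [-0.3, -0.7, 0.3]
grip_width: 0.0
grasp_force: 0.0
```

The left button snapped over at about 7 mm of travel. Now the right-hand one.

step_arm --increments '[[[0,0,10,0,0,0,1],[0,0,26,0,0,0,1],[8,-40,28,0,0,0,1],[16,-85,28,0,0,0,1],[24,-125,28,0,0,0,1],[27,-141,28,0,0,0,1],[27,-141,28,0,0,0,1],[27,-141,18,0,0,0,1],[27,-141,12,0,0,0,1],[27,-141,11,0,0,0,1],[27,-141,10,0,0,0,1],[27,-141,10,0,0,0,1]]]'

```text
clock: 13.35
ee_pos: [563.6, 50.3, 82.2]
eef_rot: [-3.127, -0.304, 0.0]
wrist_force: [-0.7, -0.0, -0.7]
grip_width: -0.1
grasp_force: 0.0
```

step_arm --increments '[[[0,0,-1,0,0,0,1],[0,0,-2,0,0,0,1],[0,0,-2,0,0,0,1]]]'

```text
clock: 13.65
ee_pos: [563.9, 49.8, 80.4]
eef_rot: [-3.127, -0.302, -0.001]
wrist_force: [0.0, 1.0, 0.9]
grip_width: -0.0
grasp_force: 0.3
```

step_arm --increments '[[[0,0,-0.5,0,0,0,1],[0,0,-1,0,0,0,1],[0,0,-1,0,0,0,1]]]'

```text
clock: 13.95
ee_pos: [563.9, 49.7, 79.5]
eef_rot: [-3.127, -0.302, -0.001]
wrist_force: [-0.9, 0.2, 3.4]
grip_width: 0.3
grasp_force: 1.8
```

step_arm --increments '[[[0,0,-0.5,0,0,0,1],[0,0,-1,0,0,0,1],[0,0,-1,0,0,0,1]]]'

```text
clock: 14.25
ee_pos: [563.9, 49.7, 78.7]
eef_rot: [3.127, 0.302, 0.001]
wrist_force: [-1.4, 0.7, 6.4]
grip_width: -0.4
grasp_force: 3.3
```

step_arm --increments '[[[0,0,-0.4,0,0,0,1],[0,0,-0.4,0,0,0,1]]]'

```text
clock: 14.45
ee_pos: [563.9, 49.7, 78.4]
eef_rot: [3.127, 0.302, 0.001]
wrist_force: [-2.7, -0.0, 7.4]
grip_width: -0.1
grasp_force: 3.5
```

step_arm --increments '[[[0,0,-0.4,0,0,0,1],[0,0,-0.4,0,0,0,1]]]'

```text
clock: 14.65
ee_pos: [563.9, 49.8, 78.0]
eef_rot: [3.127, 0.302, 0.001]
wrist_force: [-2.5, 0.3, 6.4]
grip_width: 0.0
grasp_force: 3.2
```

step_arm --increments '[[[0,0,-0.3,0,0,0,1],[0,0,-0.3,0,0,0,1]]]'

```text
clock: 14.85
ee_pos: [563.9, 49.7, 77.6]
eef_rot: [-3.127, -0.302, -0.001]
wrist_force: [-1.4, 0.6, 4.8]
grip_width: 0.3
grasp_force: 2.7
```

Past its peak; follow it down.

step_arm --increments '[[[0,0,-0.4,0,0,0,1],[0,0,-0.4,0,0,0,1]]]'

```text
clock: 15.05
ee_pos: [563.9, 49.8, 76.9]
eef_rot: [-3.127, -0.302, -0.001]
wrist_force: [0.2, 0.9, 1.5]
grip_width: 0.2
grasp_force: 0.8
```

step_arm --increments '[[[0,0,-0.3,0,0,0,1],[0,0,-0.3,0,0,0,1]]]'

```text
clock: 15.25
ee_pos: [563.5, 49.3, 76.2]
eef_rot: [3.127, 0.302, -0.001]
wrist_force: [-0.1, 0.4, -0.2]
grip_width: -0.3
grasp_force: 0.0
```

The right-hand button snapped too, so the middle breaker is the dead one. Moving over the middle rocker's front half.

step_arm --increments '[[[0,0,10,0,0,0,1],[0,0,28,0,0,0,1],[-25,19,28,0,0,0,1],[-55,42,28,0,0,0,1],[-77,58,28,0,0,0,1],[-77,58,28,0,0,0,1],[-77,58,20,0,0,0,1],[-77,58,12,0,0,0,1],[-77,58,8,0,0,0,1],[-77,58,8,0,0,0,1],[-77,58,8,0,0,0,1]]]'

```text
clock: 16.35
ee_pos: [486.9, 107.4, 84.2]
eef_rot: [-3.127, -0.302, 0.001]
wrist_force: [0.3, 0.1, 0.3]
grip_width: -0.1
grasp_force: 0.0
```

```bash
python3 - <<'E'
from h import *
save("wrist","w2");save("scene","s2")
o=monitor.get_obs();print(o["clock"],o["ee_pos"],o["wrist_force"])
E
```

```text
16.45 [486.99880676 107.56427086  84.58108152] [-0.57995728 -1.04959212  0.27189535]
```

View pics/w2.png

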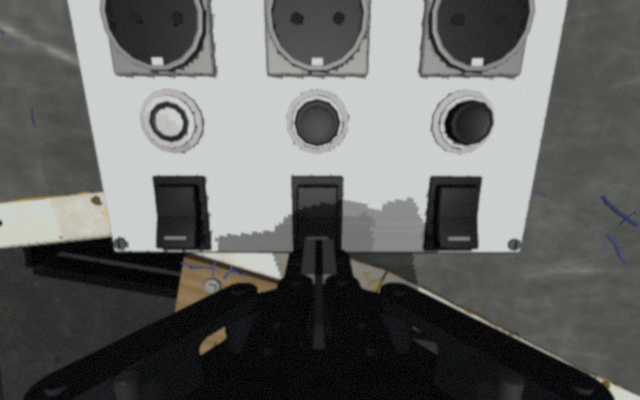

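The left button at (170,121) now shows a pale cap, the middle one (318,122) and the right one (470,122) are black. The right one may not have latched, so I'm looking closer.

```bash
python3 - <<'E'
import cv2
im=cv2.imread("pics/w2.png")[80:250,120:520];cv2.imwrite("pics/w2c.png",cv2.resize(im,(800,340),interpolation=cv2.INTER_CUBIC))
E
```

```text
(no output)
```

View pics/w2c.png

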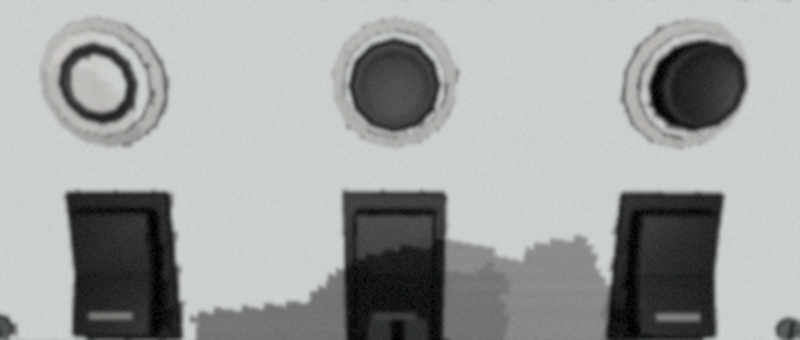

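The right button looks lower than the middle one, which fits a short-travel breaker that has latched. I'll confirm by touch before switching the rocker: a tripped button would meet the tip at z≈80.5.

step_arm --increments '[[[0,0,10,0,0,0,1],[0,0,20,0,0,0,1],[25,-19,20,0,0,0,1],[55,-42,20,0,0,0,1],[77,-58,20,0,0,0,1],[77,-58,20,0,0,0,1],[77,-58,8,0,0,0,1],[77,-58,0,0,0,0,1],[77,-58,-2,0,0,0,1],[77,-58,-4,0,0,0,1],[77,-58,-5,0,0,0,1],[77,-58,-5,0,0,0,1]]]'

```text
clock: 17.65
ee_pos: [563.6, 49.8, 79.6]
eef_rot: [-3.127, -0.303, -0.0]
wrist_force: [1.4, 0.0, 0.3]
grip_width: 0.2
grasp_force: 0.0
```

step_arm --increments '[[[0,0,-0.5,0,0,0,1],[0,0,-1,0,0,0,1],[0,0,-1.5,0,0,0,1],[0,0,-1.5,0,0,0,1]]]'

```text
clock: 18.05
ee_pos: [563.7, 49.6, 78.0]
eef_rot: [-3.127, -0.302, 0.0]
wrist_force: [-0.8, -0.5, 0.2]
grip_width: 0.1
grasp_force: 0.0
```

There is no contact at z=78, where it pushed back with about 6 N before, so it has latched. Now the middle rocker.

step_arm --increments '[[[0,0,12,0,0,0,1],[0,0,26,0,0,0,1],[-25,19,26,0,0,0,1],[-55,42,26,0,0,0,1],[-77,58,26,0,0,0,1],[-77,58,26,0,0,0,1],[-77,58,18,0,0,0,1],[-77,58,10,0,0,0,1],[-77,58,6,0,0,0,1],[-77,58,4,0,0,0,1],[-77,58,3,0,0,0,1],[-77,58,3,0,0,0,1]]]'

```text
clock: 19.25
ee_pos: [486.8, 107.5, 80.8]
eef_rot: [-3.127, -0.302, 0.001]
wrist_force: [-0.2, 0.0, 0.7]
grip_width: 0.1
grasp_force: 0.0
```

step_arm --increments '[[[0,0,-1,0,0,0,1],[0,0,-2,0,0,0,1],[0,0,-3,0,0,0,1],[0,0,-3,0,0,0,1]]]'

```text
clock: 19.65
ee_pos: [486.7, 107.6, 78.3]
eef_rot: [3.127, 0.302, -0.0]
wrist_force: [-1.7, -1.4, 5.8]
grip_width: 0.2
grasp_force: 2.8
```

step_arm --increments '[[[0,0,-0.5,0,0,0,1],[0,0,-1,0,0,0,1],[0,0,-1,0,0,0,1]]]'

```text
clock: 19.95
ee_pos: [486.3, 107.5, 77.4]
eef_rot: [3.126, 0.302, -0.001]
wrist_force: [-4.2, -0.1, 7.3]
grip_width: 0.0
grasp_force: 3.9
```

step_arm --increments '[[[0,0,-0.5,0,0,0,1],[0,0,-1,0,0,0,1],[0,0,-1,0,0,0,1]]]'

```text
clock: 20.25
ee_pos: [486.6, 107.6, 76.0]
eef_rot: [3.127, 0.302, -0.0]
wrist_force: [0.3, -0.8, 1.1]
grip_width: -0.4
grasp_force: 0.2
```

step_arm --increments '[[[0,0,-0.5,0,0,0,1],[0,0,-1,0,0,0,1],[0,0,-1,0,0,0,1]]]'

```text
clock: 20.55
ee_pos: [486.8, 107.6, 74.9]
eef_rot: [-3.127, -0.302, -0.0]
wrist_force: [1.1, -0.3, -0.5]
grip_width: 0.1
grasp_force: 0.0
```

step_arm --increments '[[[0,0,-0.5,0,0,0,1],[0,0,-1,0,0,0,1],[0,0,-1,0,0,0,1]]]'

```text
clock: 20.85
ee_pos: [486.7, 107.6, 73.9]
eef_rot: [-3.127, -0.302, 0.0]
wrist_force: [0.1, 0.1, -0.2]
grip_width: 0.0
grasp_force: 0.0
```

The rocker snapped over. I'll lift clear and check.

step_arm --increments '[[[0,0,15,0,0,0,1],[0,0,45,0,0,0,1],[0,0,85,0,0,0,1],[-10,0,125,0,0,0,1],[-10,0,140,0,0,0,1],[-10,0,140,0,0,0,1],[-10,0,140,0,0,0,1],[-10,0,140,0,0,0,1]]]'

```text
clock: 21.65
ee_pos: [476.2, 107.4, 213.3]
eef_rot: [-3.127, -0.302, 0.002]
wrist_force: [-0.1, -0.6, -1.1]
grip_width: -0.1
grasp_force: 0.0
```

```bash
python3 - <<'E'
from h import *
im=save("wrist","w3");o=monitor.get_obs();print(o["clock"],o["ee_pos"],o["wrist_force"])
c=im[20:230,170:470,::-1];cv2.imwrite("pics/w3c.png",cv2.resize(c,(800,560),interpolation=cv2.INTER_CUBIC))
E
```

```text
21.7 [476.16246021 107.45938849 213.08151215] [-0.31862146  0.58313451 -0.45328639]
```

View pics/w3c.png

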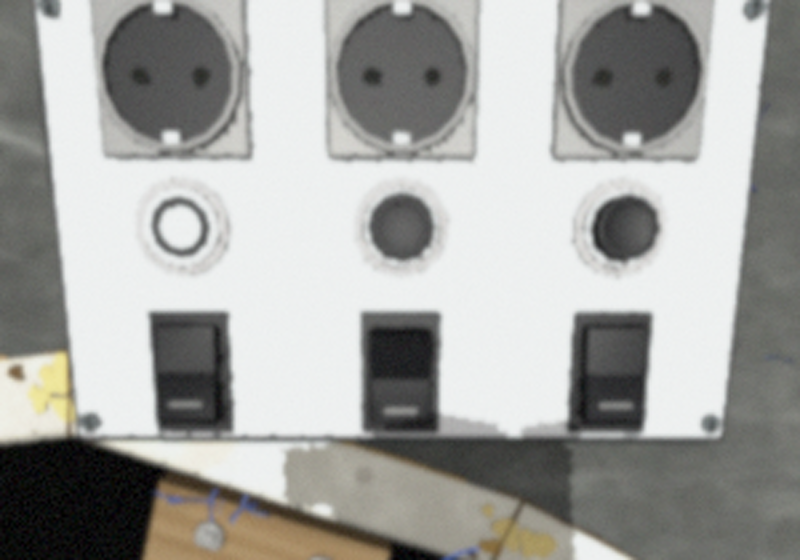

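The middle rocker now has its front half down, and the outer two are still on. The left button shows flush and pale, and the right one sits lower than before. I'll do one quick touch check that the left button is still in.

step_arm --increments '[[[20,28,-20,0,0,0,1],[40,56,-40,0,0,0,1],[60,83,-70,0,0,0,1],[60,83,-105,0,0,0,1],[60,83,-125,0,0,0,1],[60,83,-131,0,0,0,1],[60,83,-133,0,0,0,1],[60,83,-135,0,0,0,1],[60,83,-136,0,0,0,1],[60,83,-137,0,0,0,1],[60,83,-137,0,0,0,1],[60,83,-137,0,0,0,1]]]'

```text
clock: 22.9
ee_pos: [536.9, 190.6, 77.4]
eef_rot: [3.127, 0.302, 0.001]
wrist_force: [-0.6, 0.4, 0.5]
grip_width: -0.1
grasp_force: 0.0
```

step_arm --increments '[[[0,0,15,0,0,0,1],[0,0,50,0,0,0,1],[-10,-20,90,0,0,0,1],[-30,-50,125,0,0,0,1],[-40,-60,137,0,0,0,1],[-40,-60,137,0,0,0,1],[-40,-60,137,0,0,0,1],[-40,-60,137,0,0,0,1]]]'

```text
clock: 23.7
ee_pos: [496.6, 131.3, 213.5]
eef_rot: [-3.126, -0.304, 0.001]
wrist_force: [0.1, 0.1, 0.0]
grip_width: -0.0
grasp_force: 0.0
```

The left button stays in too: no contact where it pushed back with about 3 N before. Handing in.

```bash
python3 -c "
from h import *
print(ticket.close_job())"
```

```text
the job is handed in; nothing more can be done
None
```

The left and right breakers are reset and were still in when I checked them by touch, the dead middle outlet is switched off at its rocker with the other two left on, and the job is handed in at about 24 s (measured push never over about 10 N).

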